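# Clear the extruder plate, fit its bayonet cap and hold it locked

## Robot

A 7-joint arm with a two-finger parallel gripper is mounted at the origin on a cart in front of the work surface, level with it; the furniture and walls round the work are solid. World frame = base frame: x ahead of the robot, y to its left, z up, the work surface at z = 0. Lengths are in mm, angles in rad, forces in N, time in s.
With the tool pointing down it reaches from about 425 to 950 mm from the base axis. Payload 4.7 kg.
Tool frame: the origin (TCP) lies at the very end of the fingers, on their centre line; the grasp point (between the pads) lies 19 mm behind it (manip.grasp_offset is the y of the grasp point in the tool frame, in mm); y points along the fingers, z is the direction in which the jaws open and shut, and the axes are right-handed (so a half turn about y gives the same grasp; the last joint's range is limited). The gripper opens to 85 mm and grips with 20 to 120 N. Pads are 22 mm wide; open, the fingers measure 114 mm over their backs; the gripper's body (76 mm by 85 mm) begins 54 mm behind the grasp point. The pads swing forward as they close: fully open they stand 13 mm farther back than shut.
Start: joints at [-1.167, 0.469, -0.049, 1.532, 0.024, 1.141, -0.082], TCP at [283.068, 612.798, 231.335] pointing down, gripper open.
Joint ranges: [-2.59, 2.59], [-0.33, 1.99], [-1.39, 1.29], [0.1, 2.45], [-1.04, 4.18], [0.21, 1.99], [-2.66, 2.66]. Speed limits (rad/s): [2.57, 2.57, 3.14, 3.14, 3.14, 3.14, 3.14].

## Interface

Orientations are given as a rotation vector (axis times angle).
In Python, from cell import read_state, viewer, close_job, finder, manip gives the robot as it stands. The module is installed in compiled form; this text tells all that it offers.
- The arm moves only by the shell command python3 -m handwheel 'ROWS' [FORCE]. ROWS is text: rows parted by semicolons, each of 7 numbers parted by spaces: the shift along the tool's x, y, z in mm, then the turn, a rotation vector about the tool's x, y, z in degrees, then the finger opening in mm, from 0 to 85.4. A call has 1 to 5 rows; each row is the pose to reach, as a shift and turn from the pose measured when the call began, along the tool's axes at that moment; what a row does not reach only later rows make up. A row lasts 1/12 s, in which the tool goes at most 41.7 mm and 7.16 degrees, less where a joint would pass 70% of its speed; a pose out of reach is approached as far as the arm can. A call with a gripper value outside its range is refused whole. The fingers move at their own pace and stop on an object; FORCE is the grip in N (left out, the last holds). Time passes only in rows, so rows that repeat a pose let the fingers close. It gives the time, the measured TCP pose, the force and the opening at its end, in the units of the state.
- read_state(): the state, without advancing time (a new reading comes with each control period).
- viewer.camera(name): name is "scene" or "top"; returns a dict with "pixels" (400x640x3 uint8, blue, green, red), "fov_y" (degrees; the focal length in pixels is half the picture's height over the tangent of half this angle, whatever the lens; pixels are square), "cx", "cy" (the principal point, pixels), "R" (3x3) and "t" (3): a world point X has camera coordinates R X + t. Camera axes: x right, y down, z forward; pixel columns grow to the right and rows downward; lengths in mm; the calibration is good to about 2 mm. A picture is of the moment at which its call begins. There is no depth.
- close_job(): hands the job in, once; it reports no verdict.
Trained networks look in a picture, given as the dict that the camera call returned (one of the last four; its "shot" number tells which), for a name from the list of things; names that differ only in an ending like _2 or _b are one class to them, and where a whole thing is asked for, a point or a joint stands for the part that bears it (a point fixed in the world has none). Each returns a list of dicts, best first, with "score" (0 to 1); they miss things now and then, are a little off and sometimes report something else, mostly with a low value. They report only what shows in the picture. A call takes as long as a camera call. They do not tell look-alikes from the thing itself.
- finder.recognise(picture, label): "extent" ([left, top, right, bottom] in pixels, round what is visible of it).
The state is a dict: "clock": time; "qpos": joint angles; "qvel": joint speeds; "tau": joint torques, N m; "tcp_pos": TCP position; "tool_rot": TCP orientation; "force": force on the tool from outside, world axes, zero at the start; "torque": the same for the moment, N m; "grip_width": finger opening in mm.
Only numpy, scipy, OpenCV 4.12 (cv2) and the standard library are available. Lean on these libraries where they do the work, as an engineer would, in place of code of your own. Each camera call takes 0.05 s, during which the arm holds its last target. There are 200 camera calls.

## Task

Using the scraper block, push the three dry clay chips off the extruder's top plate into the trough at its edge (nothing but the scraper may touch them), and set the scraper back down on the table. Then fit the orange cap: put its crossbar through the slotted mouth, press it down flush against the spring, and twist it a quarter turn clockwise, seen from above, as far as it goes. Finish still gripping it, pushed down and turned, because it springs up if let go; leave the timer and the fish where they are.

Things in the scene. Friction and masses are not known exactly. Their poses are not given: they have to be found in the camera images.
- extruder: Low green bench extruder, fixed. Origin on the table under its mouth. The aluminium top plate is 75 mm up, x -52..52, y -50..75 mm in this frame. A steel trough for the chips adjoins the plate's +y edge (y 75..125 mm, open above, floor 16 mm and rim 46 mm above the table): sweep towards +y.
- mouth (a point): Centre of the mouth, level with the plate's top; axes as the extruder's. A round hole 28 mm across with a slot 44 x 11 mm along x, in 6 mm plate; red marks in line with the slot and at -y. Beneath, a sprung follower with a channel (10.6 mm wide, 5 deep, floor 9.5 mm below the plate top when free) takes the cap's crossbar.
- follower (a joint): How far the follower is pushed down, m: 0 free, 0.009 when the cap's flange is flush on the plate (it is the flange that stops it; the joint's own limit is 0.012). Spring: about 4 N at the start, about 10.5 N at 0.009. The crossbar is clear under the plate and can be turned from about 0.003 on.
- twist (a joint): Turn of the follower's slotted head, which the crossbar turns, rad: 0 with the channel along the mouth's slot, growing clockwise seen from above, stop at 1.5. Spring-returned: about 0.12 N m at the stop.
- cap: Bayonet cap, 0.14 kg, first in the ring stand. Origin: centre of the orange flange's underside (flange 72 mm across, 6 thick), z up; flush, it is at the mouth point. Black grip bar on top: 50 mm along x, 18 across y, z 6..46 mm (grip across y). Below: stem 23 mm across, ending in a crossbar 40 mm along x, 8 across y, 6 high, underside 18.5 mm below the origin. A half turn makes no difference.
- stand: Light wooden ring, fixed to the table, 68 mm across, 26 mm high, bore 48 mm; the cap's flange rests on it. Origin at the centre of its underside.
- scraper: Scraper block standing on its blade: 96 mm along x, 22 mm across y, 58 mm high, 0.12 kg; origin at the centre of its underside, z up. Wooden block over a rubber blade 16 mm thick, 14 mm high. Grip it across y near the top.
- chip0: Loose chip of dry clay lying on the plate between the mouth and the trough (at x -30..30, y 35..54 mm in the frame of the extruder), about 17 x 14 mm, 7 mm thick, 12 g; origin at the centre of its underside.
- chip1: Loose chip of dry clay lying on the plate between the mouth and the trough (at x -30..30, y 35..54 mm in the frame of the extruder), about 17 x 14 mm, 7 mm thick, 12 g; origin at the centre of its underside.
- chip2: Loose chip of dry clay lying on the plate between the mouth and the trough (at x -30..30, y 35..54 mm in the frame of the extruder), about 17 x 14 mm, 7 mm thick, 12 g; origin at the centre of its underside.
- timer: Bystander: round kitchen timer, green top on a cream base, 63 mm across, 43 mm high; origin at the centre of its underside.
- fish: Bystander: flat blue clay fish, 74 x 68 x 8 mm; origin at the centre of its underside.
There are look-alikes about, which are no part of the job. Of the things like the cap, leave any that is red; of the rest the smaller one is meant.

How it is judged:
By the outcome, as a careful person would: the job done as asked, in the order asked, and still so for the second after the job is handed in, while the arm keeps its last pose, push and grip.
It also fails if it takes over 58 s, if anything falls off the work surface, if the arm or the gripper's body presses on something with over 40 N, if the wrist force passes 120 N, or if a joint passes its speed limit or range.

## Working session

There is one attempt and no reset: what is moved stays moved. The work goes in short steps, Python scripts to look and compute and a shell command to move; the robot and the scene stay as the last step left them, time stands still between calls to the robot, and variables do not carry over. Pictures are saved under pics/ and viewed, about 8 in all and at most 12, crops included, and the job is handed in when it is done.

```bash
mkdir -p pics
cat > h.py <<'E'
from cell import read_state, viewer, close_job, finder, manip
import numpy as np, cv2
from scipy.spatial.transform import Rotation as Ro
def ray(p,u,v):
    f=p["pixels"].shape[0]/2/np.tan(np.radians(p["fov_y"])/2)
    R=np.array(p["R"]);t=np.array(p["t"])
    return -R.T@t, R.T@np.array([(u-p["cx"])/f,(v-p["cy"])/f,1])
def at(p,u,v,z):
    c,d=ray(p,u,v); return c+d*(z-c[2])/d[2]
def px(p,X):
    f=p["pixels"].shape[0]/2/np.tan(np.radians(p["fov_y"])/2)
    c=np.array(p["R"])@np.array(X,float)+np.array(p["t"]); return np.array([p["cx"]+f*c[0]/c[2],p["cy"]+f*c[1]/c[2]])
def rel(pos,Rt):
    "tool-frame shift (mm) and rotvec (deg) from present to target"
    s=read_state();R0=Ro.from_rotvec(s["tool_rot"])
    d=R0.inv().apply(np.array(pos)-s["tcp_pos"]); r=(R0.inv()*Rt).as_rotvec(degrees=True)
    return d.round(1),r.round(2)
def down(yaw):
    "tool down, jaw (tool z) along direction yaw deg in world"
    z=np.array([np.cos(np.radians(yaw)),np.sin(np.radians(yaw)),0]);y=np.array([0,0,-1.]);x=np.cross(y,z)
    return Ro.from_matrix(np.c_[x,y,z])
E
python3 - <<'E'
from h import *
s=read_state();print(s,manip.grasp_offset); print(Ro.from_rotvec(s["tool_rot"]).as_matrix().round(3))
for n in("scene","top"):
    p=viewer.camera(n);cv2.imwrite(f"pics/{n}0.png",p["pixels"])
    print(n,p["fov_y"],p["cx"],p["cy"],-np.array(p["R"]).T@p["t"],np.array(p["R"]).round(3).tolist())
    for l in("extruder","mouth","cap","stand","scraper","chip0","timer","fish"):
        for d in finder.recognise(p,l)[:4]: 
            e=d["extent"];print(l,round(d["score"],2),np.round(e).tolist(),at(p,(e[0]+e[2])/2,(e[1]+e[3])/2,30).round())
E
```

```text
{'clock': 0.0, 'qpos': array([-1.16689965,  0.46944466, -0.04859482,  1.53368915,  0.02410667,
        1.14101172, -0.08231978]), 'qvel': array([ 5.08059352e-04,  1.16869147e-03,  8.86801061e-04, -1.09275217e-03,
        5.86792178e-05,  3.21177539e-04, -1.00498189e-04]), 'tau': array([-1.07234653e-03, -5.10308719e+01, -4.70086292e-02, -2.37721217e+01,
        1.07451310e-02,  7.54146458e-03,  1.00340105e-05]), 'tcp_pos': array([282.84886117, 612.23353032, 230.26128104]), 'tool_rot': array([-1.54595814,  0.33978884, -0.33924362]), 'force': array([-1.12591505,  0.17845394,  0.25527546]), 'torque': array([ 0.09151802, -0.02678894, -0.00466651]), 'grip_width': 85.3013380328182} -18.700000000000003
[[ 0.908 -0.001  0.419]
 [-0.419 -0.002  0.908]
 [ 0.    -1.    -0.002]]
scene 43.654658600194814 321.66706638456844 187.0917824844592 [-343.88327975 -598.83472282  697.07822675] [[0.546, -0.838, 0.009], [-0.421, -0.283, -0.862], [0.725, 0.467, -0.507]]
extruder 0.9 [252.0, 167.0, 338.0, 226.0] [533.  46.  30.]
mouth 0.84 [253.0, 168.0, 339.0, 225.0] [534.  43.  30.]
cap 0.91 [352.0, 216.0, 38
[... 442 characters left out ...]
]
top 44.4670505154996 323.9780397696894 198.75348911800472 [ 471.8133504    -4.76929098 1304.70567953] [[0.023, -1.0, 0.007], [-0.997, -0.024, -0.075], [0.075, -0.005, -0.997]]
extruder 0.88 [263.0, 186.0, 337.0, 232.0] [539.  50.  30.]
mouth 0.81 [261.0, 187.0, 339.0, 234.0] [536.  51.  30.]
cap 0.98 [408.0, 245.0, 445.0, 286.0] [ 400. -281.   30.]
cap 0.74 [417.0, 204.0, 446.0, 226.0] [ 532. -293.   30.]
cap 0.73 [372.0, 213.0, 397.0, 244.0] [ 493. -171.   30.]
scraper 0.82 [200.0, 191.0, 223.0, 228.0] [532. 281.  30.]
chip0 0.38 [307.0, 204.0, 320.0, 217.0] [536.  15.  30.]
timer 0.81 [406.0, 128.0, 428.0, 153.0] [ 728. -253.   30.]
fish 0.72 [332.0, 256.0, 349.0, 286.0] [381. -58.  30.]
```

View pics/top0.png

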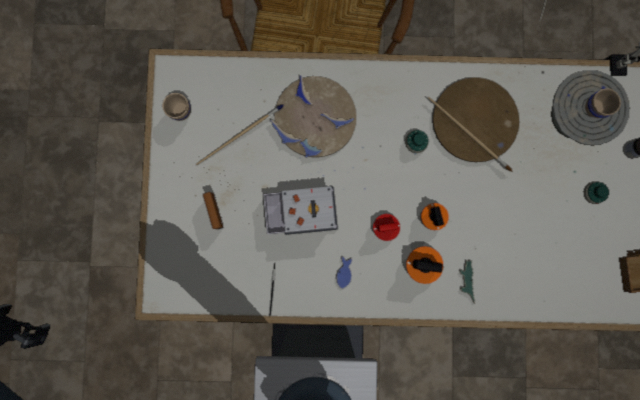

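View pics/scene0.png

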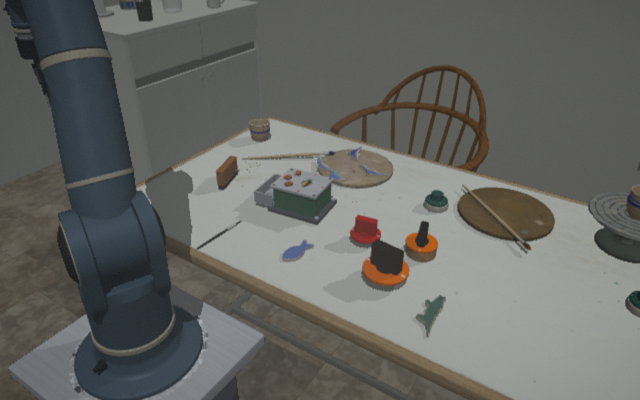

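Run:
```python
from h import *
p=cv2.imread("pics/top0.png")
a=cv2.resize(p[180:240,255:345],None,fx=8,fy=8,interpolation=cv2.INTER_CUBIC)[:, :720]
b=cv2.resize(p[185:235,195:230],None,fx=6,fy=6,interpolation=cv2.INTER_CUBIC)
c=cv2.resize(p[198:234,415:453],None,fx=8,fy=8,interpolation=cv2.INTER_CUBIC)
im=np.zeros((600,800,3),np.uint8);im[:300,:210]=b;im[:288,220:524]=c
cv2.imwrite("pics/a.png",a); cv2.imwrite("pics/bc.png",im[:300,:540])
```

```text
(no output)
```

View pics/a.png

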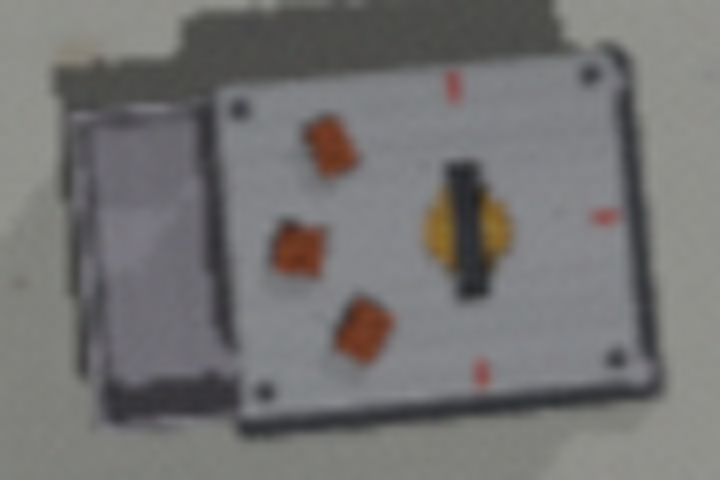

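View pics/bc.png

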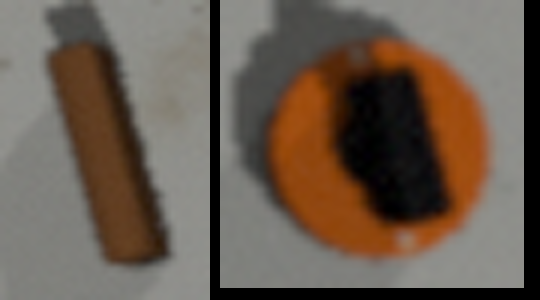

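Run:
```python
from h import *
from scipy.optimize import least_squares
P={n:viewer.camera(n) for n in("top","scene")}
p=P["top"]
A=lambda u,v,z:at(p,(u+.5)/8-.5+255,(v+.5)/8-.5+180,z)
B=lambda u,v,z:at(p,(u+.5)/6-.5+195,(v+.5)/6-.5+185,z)
C=lambda u,v,z:at(p,(u-220+.5)/8-.5+415,(v+.5)/8-.5+198,z)
# extruder: marks+mouth+plate corners
obs=[A(*q,75)[:2] for q in[(218,88),(618,52),(655,385),(240,418),(468,230)]]
loc=np.array([(52,75),(52,-50),(-52,-50),(-52,75),(0,0)],float)
def pose(x,l): c,s=np.cos(x[2]),np.sin(x[2]); return l@np.array([[c,s],[-s,c]])+x[:2]
r=least_squares(lambda x:(pose(x,loc)-obs).ravel(),[536,15,0])
print("ext",r.x[:2].round(1),np.degrees(r.x[2]).round(2),r.fun.round(1))
m=A(468,230,75);print("mouth direct",m.round(1)); d=A(453,87,75)-A(482,374,75);print("slot ang",np.degrees(np.arctan2(d[1],d[0])),np.hypot(*d[:2]), (A(453,87,75)+A(482,374,75))/2)
c,s=np.cos(r.x[2]),np.sin(r.x[2])
for q in[(331,147),(300,250),(365,330)]: print("chip ext-frame",np.array([[c,s],[-s,c]])@(A(*q,82)[:2]-r.x[:2]))
print("cap",C(380,150,32).round(1)); d=C(360,55,32)-C(405,240,32);print("cap ang",np.degrees(np.arctan2(d[1],d[0])), ((C(360,55,32)+C(405,240,32))/2).round(1))
d=C(412,72,72)-C(445,210,72);print("bar ang",np.degrees(np.arctan2(d[1],d[0])),"len",np.hypot(*d[:2]))
S=[B(*q,58) for q in[(50,52),(105,45),(167,255),(107,265)]];print("scr corners",np.round(S,1).tolist(),np.mean(S,0))
d=S[0]-S[3];print("scr ang",np.degrees(np.arctan2(d[1],d[0])))
# overlay predictions on scene
q=P["scene"]; im=cv2.resize(q["pixels"],None,fx=1,fy=1).copy(); im=cv2.resize(im[140:290,195:455],None,fx=3,fy=3)
def poly(pts,col):
    z=[(px(q,X)-[195,140]+.5)*3-.5 for X in pts];cv2.polylines(im,[np.int32(np.round(np.array(z)*8))],True,col,1,cv2.LINE_AA,3)
e=pose(r.x,loc);poly([(*k,75) for k in e[:4]],(0,255,255)); poly([(*k,75) for k in pose(r.x,np.array([(22,5.5),(22,-5.5),(-22,-5.5),(-22,5.5)]))],(255,255,0))
poly(S,(0,255,0)); cc=C(380,150,32)[:2]
poly([(cc[0]+36*np.cos(t),cc[1]+36*np.sin(t),32) for t in np.linspace(0,6.28,40)],(255,0,0))
cv2.imwrite("pics/ov.png",im)
```

```text
ext [538.9  14.6] 6.35 [ 0.  -0.7 -0.6  0.9  0.7  3.3  0.3 -2.3 -0.4 -1.1]
mouth direct [539.3  15.7  75. ]
slot ang 7.184133060355023 90.86548382085141 [539.25206529  15.87709918  75.        ]
chip ext-frame [29.81557973 41.50469099]
chip ext-frame [-1.51605933 53.8420016 ]
chip ext-frame [-28.19096977  35.70776723]
cap [ 528.2 -300.6   32. ]
cap ang 14.098207337200032 [ 529.1 -301.4   32. ]
bar ang 13.824936407810547 len 44.61373615416824
scr corners [[572.1, 298.0, 58.0], [575.6, 274.8, 58.0], [487.1, 245.0, 58.0], [482.2, 270.2, 58.0]] [529.26229233 272.01141603  58.        ]
scr ang 17.217491491405617
```

View pics/ov.png

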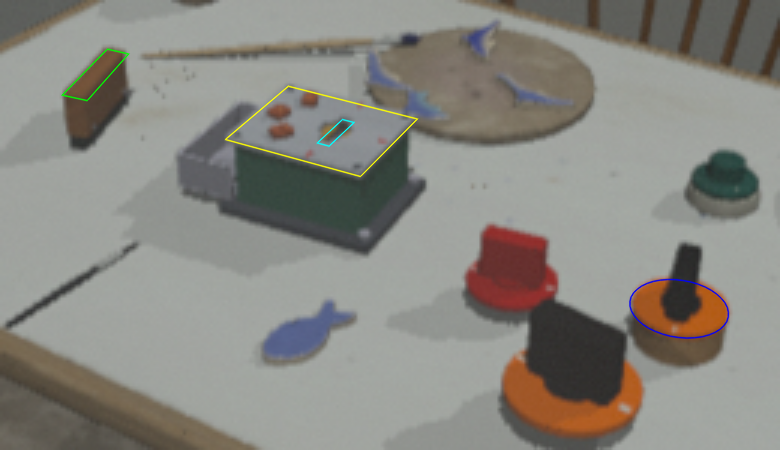

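Run:
```python
from h import *
print(rel((529,272,140),down(107.2)))
s=read_state(); print(s["clock"],s["tcp_pos"])
```

```text
(array([ 366.2,   91.3, -206.2]), array([-1.0e-02, -4.2e+01, -0.0e+00]))
1.0 [283.08694871 612.78067897 231.35338699]
```

```bash
R="python3 -m handwheel"; python3 -m handwheel '37 9 -20 0 -7 0 85; 74 18 -41 0 -14 0 85; 110 27 -62 0 -21 0 85; 146 36 -82 0 -28 0 85; 183 45 -103 0 -35 0 85'
python3 -c "
from h import *
print(rel((529,272,140),down(107.2)))"
```

```text
clock: 1.42
tcp_pos: [403.2, 446.1, 187.4]
tool_rot: [-1.566, -0.145, 0.145]
force: [0.3, 0.9, 0.2]
grip_width: 85.1
(array([  91.7,   47.4, -194.3]), array([-0.01, -6.62,  0.03]))
```

```bash
python3 -m handwheel '17 9 -36 0 -2 0 85; 34 18 -72 0 -4 0 85; 51 26 -108 0 -6 0 85; 68 35 -144 0 -6.6 0 85; 80 40 -170 0 -6.6 0 85'
python3 - <<'E'
from h import *
print(rel((529,272,25),down(107.2)))
p=viewer.camera("scene")
e=[round(x) for x in finder.recognise(p,"scraper")[0]["extent"]];print(e)
cv2.imwrite("pics/s1.png",cv2.resize(p["pixels"][100:250,130:330],None,fx=4,fy=4,interpolation=cv2.INTER_CUBIC))
E
```

```text
clock: 1.83
tcp_pos: [515.1, 289.3, 146.7]
tool_rot: [-1.56, -0.233, 0.232]
force: [-0.0, -1.3, -0.6]
grip_width: 85.0
(array([  8.2, 121.7, -20.4]), array([ 0.1 , -0.22,  0.01]))
[216, 156, 239, 190]
```

View pics/s1.png

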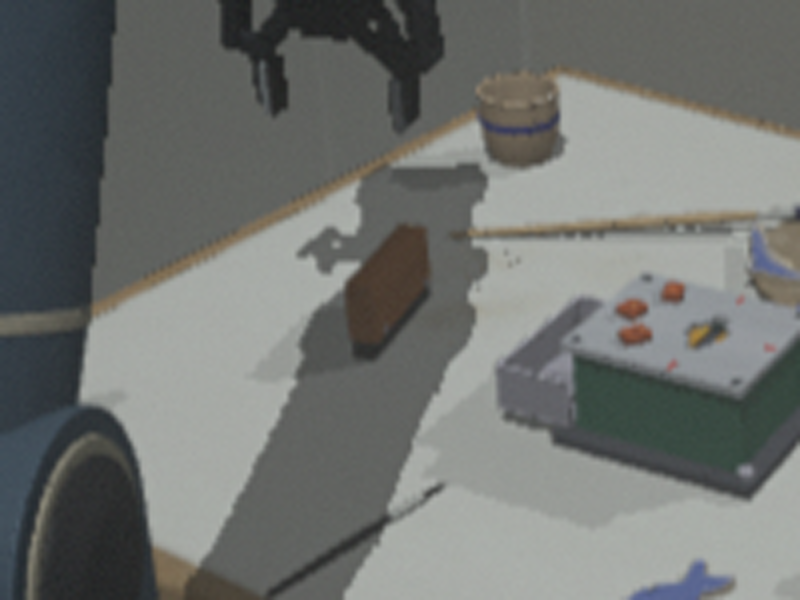

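```bash
python3 -m handwheel '8 0 -20 0 0 0 85; 8 35 -20 0 0 0 85; 8 70 -20 0 0 0 85; 8 100 -20 0 0 0 85; 8 121 -20 0 0 0 85' 
python3 -m handwheel '0 0 0 0 0 0 85; 0 0 0 0 0 0 10;0 0 0 0 0 0 10;0 0 0 0 0 0 10;0 0 0 0 0 0 10' 40
python3 -m handwheel '0 0 0 0 0 0 10; 0 0 0 0 0 0 10;0 0 0 0 0 0 10;0 0 0 0 0 0 10' 40
python3 - <<'E'
from h import *
s=read_state();print(s["grip_width"],rel((529,272,25),down(107.2)))
E
```

```text
clock: 2.35
tcp_pos: [528.7, 269.1, 23.1]
tool_rot: [-1.563, -0.225, 0.229]
force: [-0.2, 0.1, -0.5]
grip_width: 84.8
clock: 2.77
tcp_pos: [529.9, 270.0, 24.9]
tool_rot: [-1.562, -0.228, 0.227]
force: [-0.1, -0.8, -0.2]
grip_width: 38.4
clock: 3.1
tcp_pos: [530.8, 270.7, 26.6]
tool_rot: [-1.561, -0.23, 0.225]
force: [-1.4, 0.5, 6.2]
grip_width: 21.4
21.368829622441407 (array([-1.4,  1.6,  1.7]), array([ 0.15, -0.61,  0.17]))
```

```bash
python3 -m handwheel '0 -40 0 0 0 0 10; 0 -80 0 0 0 0 10; 0 -120 0 0 0 0 10; 0 -120 -30 0 0 0 10; 0 -120 -60 0 3 0 10'
python3 - <<'E'
from h import *
s=read_state();print(s["grip_width"],rel((538.4,21.3,140),down(96.8)))
E
```

```text
clock: 3.52
tcp_pos: [548.6, 215.9, 150.2]
tool_rot: [-1.561, -0.197, 0.182]
force: [-0.3, -0.5, -2.1]
grip_width: 21.4
21.391887670269966 (array([ -56.6,    9.6, -186.5]), array([-0.04,  7.03,  0.56]))
```

```bash
python3 -m handwheel '-11 3 -37 0 3 0 10; -23 6 -74 0 6 0 10; -34 9 -112 0 7 0 10; -45 9 -149 0 7 0.5 10; -56.6 9.6 -186.5 0 7 0.5 10' 
python3 -m handwheel '0 0 0 0 0 0 10'
python3 - <<'E'
from h import *
s=read_state();print(s["grip_width"],rel((538.4,21.3,103.5),down(96.8)))
for n in("scene","top"):
    p=viewer.camera(n);cv2.imwrite(f"pics/{n}2.png",cv2.resize(p["pixels"][120:270,220:370] if n=="scene" else p["pixels"][170:250,250:350],(450,450),interpolation=cv2.INTER_CUBIC))
cv2.imwrite("pics/2.png",np.hstack([cv2.imread("pics/scene2.png"),cv2.resize(cv2.imread("pics/top2.png"),(350,450))]))
E
```

```text
clock: 3.93
tcp_pos: [537.8, 19.5, 140.0]
tool_rot: [-1.568, -0.094, 0.093]
force: [1.3, -1.1, -1.6]
grip_width: 21.6
clock: 4.02
tcp_pos: [536.6, 9.3, 139.9]
tool_rot: [-1.574, -0.083, 0.085]
force: [0.4, -0.3, -1.9]
grip_width: 21.5
21.545527348056236 (array([ 3.1, 36.3, 11.9]), array([ 0.27, -0.67, -0.08]))
```

View pics/2.png

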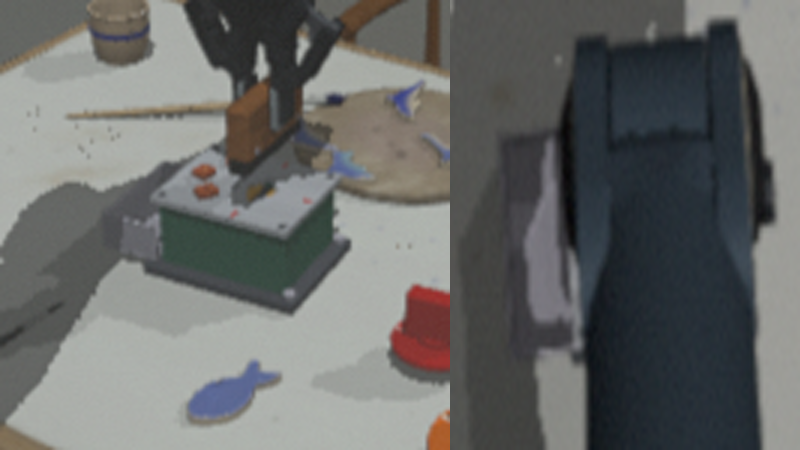

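```bash
python3 -m handwheel '3 0 10 0 0 0 10; 3 10 10 0 -0.6 0 10;3 20 10 0 -0.6 0 10;3 29 10 0 -0.6 0 10;3 33 10 0 -0.6 0 10' 
python3 -m handwheel '0 0 0 0 0 0 10; 0 0 0 0 0 0 10'
python3 -c "
from h import *
print(rel((538.4,21.3,102),down(96.8)))"
```

```text
clock: 4.53
tcp_pos: [537.7, 27.8, 104.7]
tool_rot: [-1.569, -0.097, 0.102]
force: [0.2, 0.9, -2.2]
grip_width: 22.0
clock: 4.7
tcp_pos: [537.0, 28.1, 103.7]
tool_rot: [-1.569, -0.095, 0.104]
force: [0.2, -0.2, -0.5]
grip_width: 21.4
(array([ 0.5,  1.7, -7. ]), array([-0.01,  0.49, -0.33]))
```

```bash
python3 -m handwheel '0.5 -0.5 -7 0 0.5 -0.3 10; 0.5 1 -7 0 0.5 -0.3 10;0.5 2 -7 0 0.5 -0.3 10;0.5 2.5 -7 0 0.5 -0.3 10' 
python3 -m handwheel '0 0 0 0 0 0 10; 0 0 0 0 0 0 10'
python3 -c "
from h import *
print(rel((538.4,21.3,102),down(96.8)),read_state()['torque'])"
```

```text
clock: 5.03
tcp_pos: [538.5, 20.6, 101.6]
tool_rot: [-1.569, -0.092, 0.092]
force: [-2.1, -2.4, 3.8]
grip_width: 21.3
clock: 5.2
tcp_pos: [538.8, 20.6, 101.9]
tool_rot: [-1.569, -0.093, 0.092]
force: [-0.6, -0.1, -1.6]
grip_width: 21.3
(array([-0.3, -0.1,  0.7]), array([ 0.01, -0.07,  0.04])) [-0.00050979  0.00178183  0.02216298]
```

```bash
python3 -m handwheel '0 0.8 4 0 0 0 10; 0 0.8 12 0 0 0 10;0 0.8 20 0 0 0 10;0 0.8 28 0 0 0 10;0 0.8 36 0 0 0 10' 
python3 -c "
from h import *
p=viewer.camera('scene');cv2.imwrite('pics/s3.png',cv2.resize(p['pixels'][120:245,200:370],None,fx=4,fy=4,interpolation=cv2.INTER_CUBIC))
print(rel((538.8-.118*75,20.6+75,101.4),down(96.8)))"
```

```text
clock: 5.62
tcp_pos: [535.0, 57.2, 101.5]
tool_rot: [-1.569, -0.094, 0.091]
force: [0.2, -3.6, 5.1]
grip_width: 21.7
(array([-0.4,  0.2, 36.6]), array([-0.04,  0.1 ,  0.11]))
```

View pics/s3.png

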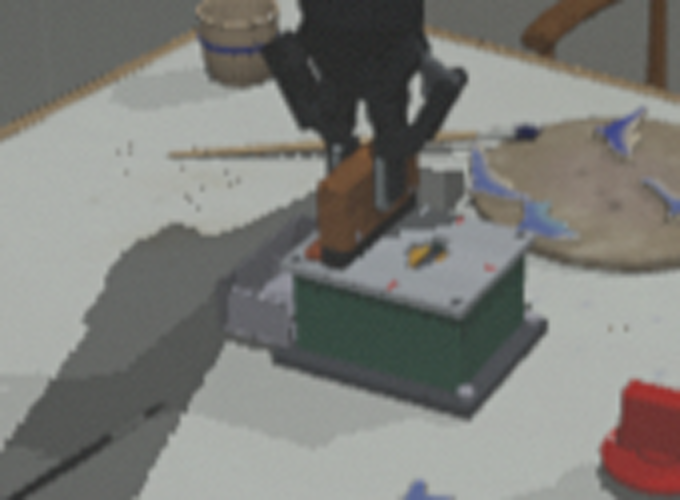

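```bash
python3 -m handwheel '0 0.3 8 0 0 0 10; 0 0.3 16 0 0 0 10;0 0.3 24 0 0 0 10;0 0.3 32 0 0 0 10;0 0 40 0 0 0 10' 
python3 -m handwheel '0 0 6 0 0 0 10;0 0 6 0 0 0 10;0 -20 6 0 0 0 10;0 -50 6 0 0 0 10;0 -60 20 0 0 0 10'
python3 - <<'E'
from h import *
print(rel((530.8,270.7,140),down(107.2)))
E
```

```text
clock: 6.08
tcp_pos: [529.7, 100.0, 101.5]
tool_rot: [-1.568, -0.096, 0.093]
force: [0.4, 0.0, -1.7]
grip_width: 21.4
clock: 6.5
tcp_pos: [528.5, 117.7, 163.7]
tool_rot: [-1.568, -0.095, 0.088]
force: [1.2, 0.2, -0.5]
grip_width: 21.6
(array([ 19.9,  23.9, 151.7]), array([ 1.000e-02, -1.054e+01,  2.500e-01]))
```

```bash
python3 -m handwheel '4 0 36 0 -3 0 10; 9 0 75 0 -6 0 10;14 0 112 0 -9 0 10;18 0 145 0 -10.5 0 10;20 10 151 0 -10.5 0 10' 
python3 -m handwheel '0 0 0 0 0 0 10;0 0 0 0 0 0 10'
python3 - <<'E'
from h import *
print(rel((530.8,270.7,27),down(107.2)))
p=viewer.camera('top');cv2.imwrite('pics/t4.png',cv2.resize(p['pixels'][170:250,190:350],None,fx=5,fy=5,interpolation=cv2.INTER_CUBIC))
E
```

```text
clock: 6.92
tcp_pos: [529.4, 279.3, 154.9]
tool_rot: [-1.55, -0.248, 0.237]
force: [-1.3, 0.6, -1.5]
grip_width: 21.4
clock: 7.08
tcp_pos: [527.7, 280.7, 153.7]
tool_rot: [-1.549, -0.248, 0.242]
force: [-0.6, -0.2, -0.8]
grip_width: 21.2
(array([ -0.8, 126.6, -11.3]), array([-0.4 ,  0.7 ,  0.28]))
```

View pics/t4.png

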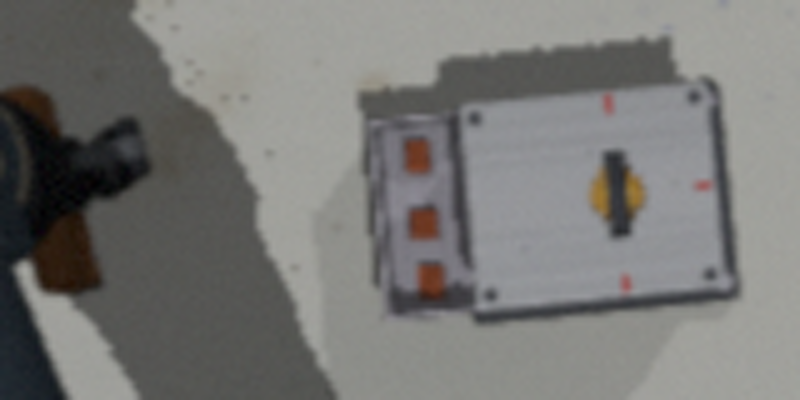

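```bash
python3 -m handwheel '0 30 -4 0 0.5 0 10;-1 60 -8 -0.4 0.7 0.3 10;-1 90 -11 -0.4 0.7 0.3 10;-1 113 -11 -0.4 0.7 0.3 10;-1 121 -11 -0.4 0.7 0.3 10' 
python3 -m handwheel '0 0 0 0 0 0 10;0 0 0 0 0 0 10'
python3 - <<'E'
from h import *
print(rel((530.8,270.7,26.6),down(107.2)))
E
```

```text
clock: 7.55
tcp_pos: [529.8, 265.2, 29.9]
tool_rot: [-1.563, -0.227, 0.235]
force: [-0.9, 0.5, -2.2]
grip_width: 21.6
clock: 7.72
tcp_pos: [530.1, 263.6, 30.1]
tool_rot: [-1.564, -0.225, 0.234]
force: [0.2, 0.2, -1.3]
grip_width: 21.0
(array([2.7, 3.4, 6.6]), array([ 0.28, -0.45, -0.39]))
```

```bash
python3 -m handwheel '0 1 0 0 0 -0.4 10;0 2 0 0 0 -0.4 10;0 3 0 0 0 -0.4 10;0 3.6 0 0 0 -0.4 10;0 3.8 0 0 0 -0.4 10'
python3 -m handwheel '0 0 0 0 0 0 10;0 0 0 0 0 0 10'
python3 -m handwheel '0 0 0 0 0 0 40;0 0 0 0 0 0 85;0 0 0 0 0 0 85;0 0 0 0 0 0 85;0 0 0 0 0 0 85'
python3 -m handwheel '0 0 0 0 0 0 85; 0 0 0 0 0 0 85;0 -40 0 0 0 0 85;0 -80 0 0 0 0 85;0 -120 0 0 0 0 85'
python3 - <<'E'
from h import *
print(rel((535,100,190),down(104)))
E
```

```text
clock: 8.13
tcp_pos: [530.3, 263.9, 26.8]
tool_rot: [-1.563, -0.231, 0.228]
force: [-0.4, 0.3, -2.6]
grip_width: 21.2
clock: 8.3
tcp_pos: [530.4, 264.1, 27.1]
tool_rot: [-1.563, -0.232, 0.228]
force: [-0.3, -0.2, -0.8]
grip_width: 21.5
clock: 8.72
tcp_pos: [530.5, 264.1, 27.2]
tool_rot: [-1.563, -0.232, 0.228]
force: [-1.2, -1.0, 0.7]
grip_width: 79.9
clock: 9.13
tcp_pos: [529.5, 264.3, 147.9]
tool_rot: [-1.563, -0.23, 0.23]
force: [1.5, 1.8, -0.7]
grip_width: 84.7
(array([ -42.2,  -41.4, -159.1]), array([ 0.28,  2.78, -0.01]))
```

```bash
python3 -m handwheel '-9 -8 -38 0 1 0 85; -18 -16 -76 0 3 0 85; -27 -24 -114 0 3 0 85; -36 -32 -152 0 3 0 85; -45 -36 -190 0 3 0 85'
python3 -c "
from h import *
print(rel((528.6,-301,165),down(104)))"
```

```text
clock: 9.55
tcp_pos: [541.5, 67.9, 186.1]
tool_rot: [-1.567, -0.191, 0.187]
force: [0.8, -0.2, -0.8]
grip_width: 85.2
(array([-100.5,   22.7, -355.1]), array([ 0.29, -0.2 ,  0.11]))
```

```bash
python3 -m handwheel '-10 2 -38 0 0 0 85; -21 4 -76 0 0 0 85; -32 7 -114 0 0 0 85; -43 9 -152 0 0 0 85; -54 11 -190 0 0 0 85'
python3 -m handwheel '-10 2 -36 0 0 0 85; -20 4 -72 0 0 0 85; -30 7 -105 0 0 0 85; -38 9 -130 0 0 0 85; -42 10 -145 0 0 0 85'
python3 -m handwheel '0 0 0 0 0 0 85; 0 0 0 0 0 0 85'
python3 -c "
from h import *
print(rel((528.6,-301,100),down(104)),read_state()['qpos'])"
```

```text
clock: 9.97
tcp_pos: [533.8, -131.4, 176.0]
tool_rot: [-1.567, -0.192, 0.187]
force: [0.1, -0.7, -0.0]
grip_width: 84.9
clock: 10.38
tcp_pos: [526.1, -286.7, 166.4]
tool_rot: [-1.569, -0.187, 0.184]
force: [1.0, 0.1, -0.8]
grip_width: 84.8
clock: 10.55
tcp_pos: [525.3, -287.9, 166.2]
tool_rot: [-1.57, -0.184, 0.182]
force: [-0.0, 0.5, 0.1]
grip_width: 85.0
(array([  0.2,  66.3, -13.1]), array([ 0.38, -0.65,  0.02])) [ 0.34592732  0.40541525  0.10810083  1.79934199 -0.04681582  0.93512063
  2.27682196]
```

```bash
python3 -m handwheel '0 10 -13 0.4 -0.7 0 85; 0 35 -13 0.4 -0.7 0 85;0 66 -13 0.4 -0.7 0 85;0 66 -13 0.4 -0.7 0 85;0 66 -13 0.4 -0.7 0 85'
python3 -c "
from h import *
print(rel((528.6,-301,38),down(104)))"
```

```text
clock: 10.97
tcp_pos: [528.0, -298.3, 99.2]
tool_rot: [-1.559, -0.193, 0.197]
force: [-0.2, 0.1, 0.4]
grip_width: 85.3
(array([ 0. , 61.2, -3. ]), array([-0.22,  0.2 , -0.12]))
```

```bash
python3 -m handwheel '0 20 -3 0 0 0 85; 0 40 -3 0 0 0 85;0 55 -3 0 0 0 85;0 60.5 -3 -0.2 0.2 0 85;0 60.5 -3 -0.2 0.2 0 85'
python3 -m handwheel '0 0 0 0 0 0 40; 0 0 0 0 0 0 10; 0 0 0 0 0 0 10; 0 0 0 0 0 0 10; 0 0 0 0 0 0 10' 30
python3 -m handwheel '0 0 0 0 0 0 10; 0 0 0 0 0 0 10; 0 0 0 0 0 0 10' 30
python3 -m handwheel '0 0 0 0 0 0 10; 0 0 0 0 0 0 10' 80
python3 -c "
from h import *
print(rel((528.6,-301,38),down(104)),read_state()['torque'])"
```

```text
clock: 11.38
tcp_pos: [529.1, -300.0, 39.1]
tool_rot: [-1.562, -0.191, 0.194]
force: [0.5, 0.1, 0.5]
grip_width: 84.9
clock: 11.8
tcp_pos: [529.4, -300.2, 39.8]
tool_rot: [-1.562, -0.192, 0.194]
force: [-0.0, -0.1, 0.7]
grip_width: 24.9
clock: 12.05
tcp_pos: [529.4, -300.3, 40.0]
tool_rot: [-1.563, -0.192, 0.193]
force: [-0.7, 0.5, 1.6]
grip_width: 17.7
clock: 12.22
tcp_pos: [529.5, -300.4, 40.1]
tool_rot: [-1.563, -0.192, 0.193]
force: [-0.1, -0.8, 0.2]
grip_width: 16.9
(array([-1. ,  2.1, -0.3]), array([ 0.02,  0.06, -0.05])) [ 0.00804861  0.007696   -0.04079755]
```

```bash
python3 -m handwheel '0 -35 0 0 0 0 10; 0 -70 0 0 0 0 10; 0 -105 0 0 0 0 10; 0 -125 10 0 0 0 10; 0 -128 40 0 0 0 10'
python3 -c "
from h import *
print(rel((539.1,15.3,135),down(96.9)))"
```

```text
clock: 12.63
tcp_pos: [522.2, -267.2, 172.8]
tool_rot: [-1.571, -0.193, 0.182]
force: [1.1, -0.3, -0.9]
grip_width: 17.1
(array([ 83. ,  35.8, 270.9]), array([0.51, 6.78, 0.38]))
```

```bash
python3 -m handwheel '11 0 38 0 1 0 10; 22 0 76 0 2 0 10; 33 3 114 0 3 0 10; 44 6 152 0 5 0 10; 56 10 190 0.5 6.8 0.4 10'
python3 -m handwheel '8 8 20 0 0 0 10; 16 15 40 0 0 0 10; 22 20 58 0 0 0 10; 24 24 70 0 0 0 10; 25 25 74 0 0 0 10'
python3 -m handwheel '0 0 0 0 0 0 10; 0 0 0 0 0 0 10'
python3 -c "
from h import *
print(rel((539.1,15.3,125),down(96.9)))"
```

```text
clock: 13.05
tcp_pos: [530.7, -67.5, 161.1]
tool_rot: [-1.569, -0.092, 0.094]
force: [0.5, 0.1, -3.0]
grip_width: 17.2
clock: 13.47
tcp_pos: [545.9, 11.4, 135.0]
tool_rot: [-1.568, -0.093, 0.098]
force: [0.0, 0.1, -1.2]
grip_width: 16.9
clock: 13.63
tcp_pos: [545.5, 10.7, 134.8]
tool_rot: [-1.568, -0.092, 0.099]
force: [0.2, -0.0, -1.8]
grip_width: 17.3
(array([-5.7,  9.8,  5.3]), array([-0.05,  0.04, -0.25]))
```

```bash
python3 -m handwheel '-3 4 3 0 0 -0.2 10; -5.7 8 5.3 0 0 -0.2 10; -5.7 10 5.3 0 0 -0.2 10; -5.7 10 5.3 0 0 -0.2 10'
python3 -m handwheel '0 0 0 0 0 0 10; 0 0 0 0 0 0 10'
cat > fit.py <<'E'
from h import *
from scipy.optimize import least_squares
s=read_state();R=Ro.from_rotvec(s["tool_rot"]);z0=s["tcp_pos"][2]-14.1
p=viewer.camera("scene");im=p["pixels"]
hsv=cv2.cvtColor(im,cv2.COLOR_BGR2HSV)
m=cv2.inRange(hsv,(5,170,90),(18,255,255)); c=px(p,[*s["tcp_pos"][:2],z0+6]).round().astype(int)
mm=np.zeros_like(m);cv2.circle(mm,tuple(int(v) for v in c),32,255,-1);m&=mm
ys,xs=np.nonzero(m);print("orange ext",xs.min(),xs.max(),ys.min(),ys.max(),len(xs))
def disc(x,y):
    k=4;a=np.zeros((400*k,640*k),np.uint8);t=np.linspace(0,6.28,80)
    pts=[]
    for z in(z0,z0+6): pts+=[px(p,(x+36*np.cos(q),y+36*np.sin(q),z)) for q in t]
    h=cv2.convexHull(np.float32(pts));return h[:,0]
h=cv2.convexHull(np.c_[xs,ys].astype(np.int32))[:,0]
o=np.array([h[:,0].min()-.5,h[:,0].max()+.5,h[:,1].max()+.5])
f=lambda q:np.array([disc(*q)[:,0].min(),disc(*q)[:,0].max(),disc(*q)[:,1].max()])-o
r=least_squares(f,s["tcp_pos"][:2],diff_step=1e-3);print("tcp",s["tcp_pos"].round(1),"flange fit",r.x.round(1),r.fun.round(2))
print("resid at tcp",f(s["tcp_pos"][:2]).round(2))
print(rel((539.1,15.3,105),down(96.9)))
E
python3 - <<'E'
exec(open("fit.py").read())
b=cv2.resize(im[110:240,225:375],None,fx=5,fy=5,interpolation=cv2.INTER_CUBIC)
def dr(pts,col): cv2.polylines(b,[np.int32(np.round(((np.array(pts)-[225,110]+.5)*5-.5)*8))],True,col,1,cv2.LINE_AA,3)
dr(disc(*s["tcp_pos"][:2]),(255,0,0))
E7=lambda l:[539.1+l[0]*np.cos(.119)-l[1]*np.sin(.119),15.3+l[0]*np.sin(.119)+l[1]*np.cos(.119),75]
dr([px(p,E7(l)) for l in[(52,75),(52,-50),(-52,-50),(-52,75)]],(0,255,255));dr([px(p,E7(l)) for l in[(22,5.5),(22,-5.5),(-22,-5.5),(-22,5.5)]],(255,255,0))
cv2.imwrite("pics/m5.png",b)
E
```

```text
clock: 13.97
tcp_pos: [538.3, 14.7, 124.2]
tool_rot: [-1.568, -0.093, 0.096]
force: [0.4, -0.2, -1.0]
grip_width: 16.6
clock: 14.13
tcp_pos: [538.3, 14.3, 124.3]
tool_rot: [-1.568, -0.092, 0.096]
force: [-0.4, -0.2, -2.2]
grip_width: 17.2
orange ext 292 320 165 176 164
tcp [538.3  14.3 124.3] flange fit [546.5  20.9] [-0.13  0.13 -0.01]
resid at tcp [0.05 0.53 2.13]
(array([ 0.8, 19.3,  0.8]), array([-0.04, -0.02, -0.11]))
```

View pics/m5.png

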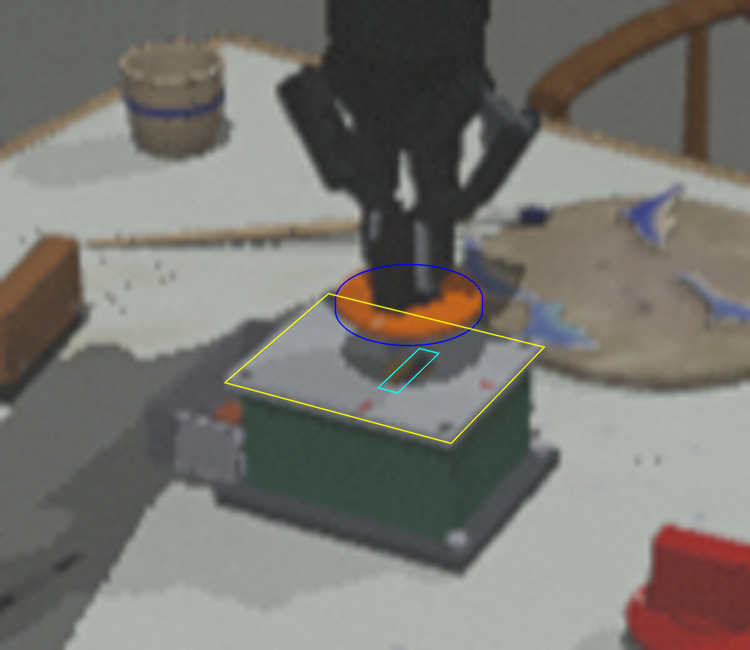

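Run:
```python
from h import *
E7=lambda l:[539.1+l[0]*np.cos(.119)-l[1]*np.sin(.119),15.3+l[0]*np.sin(.119)+l[1]*np.cos(.119),75]
for im,nm in((None,"scene"),("pics/top0.png","top")):
    p=viewer.camera(nm); q=p["pixels"] if im is None else cv2.imread(im)
    b,g,r=[q[:,:,i].astype(float) for i in range(3)]
    w=np.clip(r-np.maximum(g,b)-15,0,None)
    for l in((45.4,0),(-45.4,0),(0,-41)):
        c=px(p,E7(l));u,v=c.round().astype(int);W=w[v-5:v+6,u-5:u+6]
        if W.sum()<20: print(nm,l,"none");continue
        yy,xx=np.mgrid[v-5:v+6,u-5:u+6]; X=at(p,(W*xx).sum()/W.sum(),(W*yy).sum()/W.sum(),75)
        d=X-np.array(E7((0,0)));cs,sn=np.cos(.119),np.sin(.119)
        print(nm,l,"found ext-frame",(cs*d[0]+sn*d[1]).round(1),(-sn*d[0]+cs*d[1]).round(1),W.sum())
```

```text
scene (45.4, 0) found ext-frame 57.4 7.8 3569.0
scene (-45.4, 0) found ext-frame -40.9 2.4 68.0
scene (0, -41) found ext-frame 4.5 -41.2 72.0
top (45.4, 0) found ext-frame 45.9 0.6 146.0
top (-45.4, 0) found ext-frame -45.0 0.6 135.0
top (0, -41) found ext-frame 0.5 -42.8 125.0
```

```bash
python3 -c "
from h import *
print(rel((539.8,15.8,103),down(96.9)))"
python3 -m handwheel '1.5 3 1.3 0 0 -0.1 10; 1.5 8 1.3 0 0 -0.1 10; 1.5 13 1.3 0 0 -0.1 10'
python3 -m handwheel '0 1 0 0 0 0 10; 0 2 0 0 0 0 10;0 3 0 0 0 0 10;0 4 0 0 0 0 10;0 4 0 0 0 0 10'
python3 -c "
from h import *
print(rel((539.8,15.8,103),down(96.9)),read_state()['torque'])"
```

```text
(array([ 1.5, 21.4,  1. ]), array([-0.04, -0.01, -0.1 ]))
clock: 14.53
tcp_pos: [540.0, 16.3, 111.0]
tool_rot: [-1.568, -0.095, 0.094]
force: [0.4, 1.1, -1.3]
grip_width: 16.7
clock: 14.95
tcp_pos: [539.9, 16.3, 106.9]
tool_rot: [-1.568, -0.095, 0.094]
force: [0.5, 0.3, -1.8]
grip_width: 16.8
(array([-0.2,  3.9, -0.5]), array([-0.04,  0.  ,  0.01])) [-0.05615499  0.03014444 -0.01689936]
```

No contact yet; go on down.

```bash
python3 -m handwheel '0 1 0 0 0 0 10; 0 2 0 0 0 0 10;0 3 0 0 0 0 10;0 3 0 0 0 0 10'
python3 -m handwheel '0 1 0 0 0 0 10; 0 2 0 0 0 0 10;0 3 0 0 0 0 10;0 3 0 0 0 0 10'
python3 -c "
from h import *
print(rel((539.8,15.8,103),down(96.9)),read_state()['torque'])"
```

```text
clock: 15.28
tcp_pos: [539.8, 16.2, 103.7]
tool_rot: [-1.568, -0.094, 0.095]
force: [-0.4, 0.1, -1.3]
grip_width: 17.2
clock: 15.62
tcp_pos: [539.7, 16.2, 100.5]
tool_rot: [-1.568, -0.094, 0.095]
force: [0.2, -0.3, -1.9]
grip_width: 17.0
(array([ 0.1, -2.5, -0.5]), array([-0.04,  0.01, -0.02])) [ 0.00033352 -0.03227161  0.06433466]
```

```bash
for i in 1; do python3 -m handwheel '0 1 0 0 0 0 10; 0 2 0 0 0 0 10;0 3 0 0 0 0 10;0 4 0 0 0 0 10;0 4 0 0 0 0 10'; done
python3 -m handwheel '0 1 0 0 0 0 10; 0 2 0 0 0 0 10;0 3 0 0 0 0 10;0 4 0 0 0 0 10;0 4 0 0 0 0 10'
python3 -c "
from h import *
print(rel((539.8,15.8,89),down(96.9)),read_state()['torque'])"
```

```text
clock: 16.03
tcp_pos: [539.8, 16.2, 96.7]
tool_rot: [-1.568, -0.094, 0.095]
force: [-1.1, -0.2, 3.2]
grip_width: 17.1
clock: 16.45
tcp_pos: [539.7, 16.2, 92.8]
tool_rot: [-1.568, -0.094, 0.095]
force: [-1.8, -0.2, 5.6]
grip_width: 17.0
(array([ 0. ,  3.8, -0.4]), array([-0.04, -0.  , -0.02])) [-0.00197615  0.5113658   0.04658034]
```

```bash
python3 -m handwheel '0 1 0 0 0 0 10; 0 2 0 0 0 0 10;0 3 0 0 0 0 10;0 3 0 0 0 0 10;0 3 0 0 0 0 10' 120
python3 -m handwheel '0 0.8 0 0 0 0 10; 0 1.5 0 0 0 0 10;0 2 0 0 0 0 10;0 2 0 0 0 0 10'
python3 -c "
from h import *
print(rel((539.8,15.8,89),down(96.9)),read_state()['torque'])"
```

```text
clock: 16.87
tcp_pos: [539.8, 16.2, 90.2]
tool_rot: [-1.568, -0.094, 0.095]
force: [-2.5, -0.5, 6.5]
grip_width: 16.5
clock: 17.2
tcp_pos: [539.8, 16.2, 89.1]
tool_rot: [-1.568, -0.094, 0.095]
force: [-4.2, -0.2, 10.8]
grip_width: 16.5
(array([-0.1,  0.1, -0.4]), array([-0.05, -0.01, -0.02])) [-0.12990085  0.90467906  0.00271368]
```

```bash
python3 -m handwheel '-0.5 0 0 0 0 0 10; -1 0.5 0 0 0 0 10;-1 1 0 0 0 0 10;-1 1.5 0 0 0 0 10;-1 1.5 0 0 0 0 10'
python3 -c "
from h import *
s=read_state();print(s['force'],s['torque'],s['tcp_pos'])"
```

```text
clock: 17.62
tcp_pos: [539.8, 16.3, 89.1]
tool_rot: [-1.568, -0.096, 0.093]
force: [-2.6, -0.1, 12.3]
grip_width: 16.6
[-2.60912006 -0.13591571 12.34584406] [-0.05365385  0.8157684  -0.04103154] [539.7612291   16.26894699  89.14703889]
```

```bash
python3 -m handwheel '-1 1 0 0 0 0 10; -1.5 3 0 0 0 0 10;-1.5 4 0 0 0 0 10;-1.5 4 0 0 0 0 10;-1.5 4 0 0 0 0 10'
python3 -c "
from h import *
s=read_state();print(s['force'],s['torque'],s['tcp_pos'])"
```

```text
clock: 18.03
tcp_pos: [539.8, 16.2, 89.1]
tool_rot: [-1.567, -0.098, 0.091]
force: [-8.0, -0.0, 29.6]
grip_width: 16.2
[-7.9654054  -0.04944048 29.59160324] [-0.21713058  2.04436379 -0.00349209] [539.77146809  16.24978284  89.05501557]
```

```bash
python3 -m handwheel '0 2 0 0 5 0 10; 0 2 0 0 11 0 10;0 2 0 0 17 0 10;0 2 0 0 23 0 10;0 2 0 0 29 0 10'
python3 -c "
from h import *
s=read_state();print(s['force'],s['torque'],s['tcp_pos'],s['qpos'][6],rel(s['tcp_pos'],down(96.9)))"
```

```text
clock: 18.45
tcp_pos: [541.2, 15.7, 89.2]
tool_rot: [-1.547, 0.3, -0.312]
force: [-3.3, -1.9, 16.1]
grip_width: 16.3
[-3.28815756 -1.94338033 16.10857153] [-0.41241583  1.09037591  0.19266046] [541.19955938  15.6775693   89.17516411] 1.1619269742593272 (array([0., 0., 0.]), array([ -0.12, -29.26,   0.42]))
```

```bash
python3 -m handwheel '0 2 0 0 5 0 10; 0 2 0 0 11 0 10;0 2 0 0 17 0 10;0 2 0 0 23 0 10;0 2 0 0 29 0 10'
python3 -c "
from h import *
s=read_state();print(s['force'],s['torque'],s['tcp_pos'],s['qpos'][6],rel(s['tcp_pos'],down(96.9)))"
```

```text
clock: 18.87
tcp_pos: [541.2, 15.3, 89.2]
tool_rot: [-1.45, 0.697, -0.707]
force: [-5.9, -1.2, 18.7]
grip_width: 16.4
[-5.89216422 -1.23206906 18.66523243] [-0.27650089  1.83137237  0.27764701] [541.23657719  15.32949178  89.16501709] 0.7313402832938375 (array([0., 0., 0.]), array([ -0.22, -58.48,   0.37]))
```

```bash
python3 -m handwheel '0 2 0 0 5 0 10; 0 2 0 0 10 0 10;0 2 0 0 15 0 10;0 2 0 0 20 0 10;0 2 0 0 24 0 10'
python3 -m handwheel '0 2 0 0 2 0 10; 0 2 0 0 4 0 10;0 2 0 0 6 0 10;0 2 0 0 7 0 10;0 2 0 0 7 0 10'
python3 -c "
from h import *
s=read_state();print(s['force'],s['torque'],s['tcp_pos'],s['qpos'][6],rel(s['tcp_pos'],down(96.9)))"
```

```text
clock: 19.28
tcp_pos: [541.0, 15.2, 89.1]
tool_rot: [-1.312, 1.02, -1.026]
force: [-6.5, -1.0, 21.4]
grip_width: 16.2
clock: 19.7
tcp_pos: [541.0, 15.2, 89.1]
tool_rot: [-1.261, 1.112, -1.116]
force: [-6.9, -0.2, 20.4]
grip_width: 16.3
[-6.88323213 -0.16021365 20.40351894] [-0.05271791  1.97156291  0.1401189 ] [540.96144511  15.16322607  89.11598432] 0.27934864665096093 (array([0., 0., 0.]), array([ -0.33, -89.57,   0.17]))
```

```bash
python3 -m handwheel '0 2 0 0 2 0 10; 0 2 0 0 4 0 10;0 2 0 0 6 0 10;0 2 0 0 6 0 10;0 2 0 0 6 0 10'
python3 -c "
from h import *
s=read_state();print(s['force'],s['torque'],s['tcp_pos'],s['grip_width'],rel(s['tcp_pos'],down(96.9)))
p=viewer.camera('scene');cv2.imwrite('pics/f6.png',cv2.resize(p['pixels'][120:240,230:370],None,fx=5,fy=5,interpolation=cv2.INTER_CUBIC))"
```

```text
clock: 20.12
tcp_pos: [540.9, 15.2, 89.1]
tool_rot: [-1.216, 1.188, -1.19]
force: [-7.4, 0.0, 21.3]
grip_width: 16.5
[-7.37331141  0.03924568 21.29312265] [-0.03064459  1.90241525  0.44192798] [540.85405732  15.24999213  89.12322749] 16.46203885094909 (array([0., 0., 0.]), array([-3.400e-01, -9.543e+01,  8.000e-02]))
```

View pics/f6.png

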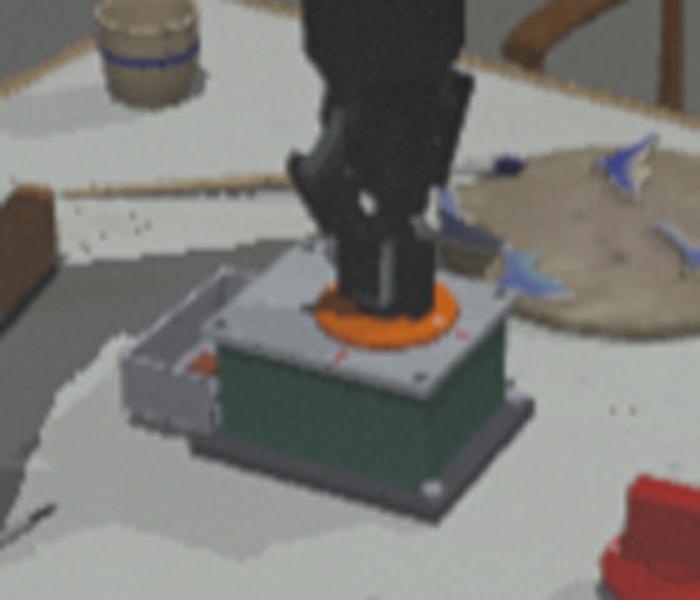

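```bash
python3 -m handwheel '0 1.5 0 0 1 0 10; 0 1.5 0 0 2 0 10;0 1.5 0 0 3 0 10;0 1.5 0 0 4 0 10;0 1.5 0 0 4 0 10'
python3 -c "
from h import *
s=read_state();print(s['force'],s['torque'],s['tcp_pos'],s['grip_width'],rel(s['tcp_pos'],down(96.9)))"
```

```text
clock: 20.58
tcp_pos: [540.8, 15.2, 89.1]
tool_rot: [-1.186, 1.236, -1.237]
force: [-6.1, 0.1, 17.5]
grip_width: 16.6
[-6.0823184   0.08378974 17.48776635] [-0.15959564  1.52075472  1.02548522] [540.77047996  15.22103748  89.13847133] 16.58135957592889 (array([0., 0., 0.]), array([-2.900e-01, -9.913e+01,  6.000e-02]))
```

```bash
python3 -m handwheel '0 1.8 0 0 0.5 0 10; 0 1.8 0 0 0.5 0 10;0 1.8 0 0 0.5 0 10;0 1.8 0 0 0.5 0 10'
python3 - <<'E'
from h import *
s=read_state();print(s['force'],s['torque'],s['tcp_pos'],s['grip_width'])
p=viewer.camera("scene")
for l in("scraper","timer","fish","chip0"): print(l,[(round(d["score"],2),np.round(d["extent"]).tolist()) for d in finder.recognise(p,l)[:2]])
E
```

```text
clock: 20.92
tcp_pos: [540.8, 15.2, 89.1]
tool_rot: [-1.185, 1.239, -1.239]
force: [-6.6, -0.0, 18.8]
grip_width: 16.4
[-6.55413047e+00 -1.77435273e-02  1.87570673e+01] [-0.15266055  1.68326693  1.11132423] [540.78613888  15.21486744  89.13885561] 16.443413581990942
scraper [(0.96, [220.0, 158.0, 243.0, 192.0])]
timer [(0.68, [420.0, 189.0, 446.0, 215.0]), (0.28, [254.0, 169.0, 336.0, 226.0])]
fish [(0.59, [282.0, 241.0, 315.0, 261.0])]
chip0 []
```

```bash
python3 -c "
from h import *
print(close_job()); s=read_state(); print(s['clock'],s['force'],s['tcp_pos'])"
```

```text
the job is handed in; nothing more can be done
None
the job is handed in; nothing more can be done
```

I finished the job and handed it in at about 21 s, with the arm still gripping the orange cap, pushed down and turned. No verdict was reported.

- **Chips:** I swept all three off the plate with the scraper. The top view afterwards showed all three lying in the trough and the plate clear.
- **Scraper:** I set it back on the table near where it started. It was let go from no more than about half a millimetre up. In the last check the network found it at its expected place.
- **Cap seating:** I took the smaller orange cap from the ring stand and its crossbar went through the slot without catching. The flange then met a hard stop: the tool stayed at 89.1 mm when I pushed from about 12 N to about 30 N. That height matches a flush cap.
- **Cap twist:** I turned it clockwise until it stopped. The moment rose from about 0.2–0.3 to 1.1 N m against the stop, with about 19 N pressing down at the end.

**Disagreements and gaps:**
- **Turn angle:** the tool turned about 99° where the stop should come at 86°. I put this down to play in the channel and a little give or slip in the grip; the cap's own angle was not measured.
- **Side force:** an unexplained sideways force of about 6–7 N remained while pressing.
- **Mouth position:** the scene camera and the top camera disagreed on it by about 5 mm, and I went by the top view.
- **Other objects:** the timer and fish showed within a few pixels of their first places. The last network check did not find the chips.

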